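# Lay out the potting kit on the marked tray

### The arm

A 6-joint arm with a two-finger parallel gripper is mounted at the origin on the work surface. World frame = base frame: x ahead of the robot, y to its left, z up, the work surface at z = 0. Lengths are in m, angles in degrees, forces in N, time in s.
With the tool pointing down it reaches from about 0.325 to 0.775 m from the base axis. Payload 5.5 kg.
Tool frame: the origin (TCP) lies at the centre of the arm's flange, where the gripper is bolted on; the fingertips stand 182 mm ahead of it and the grasp point (between the pads) lies 163 mm ahead of it; z points along the fingers, y is the line along which they close (so a half turn about z gives the same grasp; the last joint's range is limited). The gripper opens to 88 mm and grips with 3 to 60 N. Pads are 20 mm wide; open, the fingers measure 115 mm over their backs; the gripper's body (75 mm by 178 mm) begins 61 mm behind the grasp point.
Start: joints at [62.813, 5.22, 70.514, -0, 104.267, -3.249], TCP at [0.243, 0.548, 0.405] pointing down, gripper open.
Joint ranges: [-164.24, 164.24], [-49.07, 125.15], [9.68, 141.18], [-86.29, 266.29], [3.28, 154.24], [-151.56, 151.56]. Speed limits (degrees/s): [147.25, 147.25, 172.46, 180, 180, 180].

### API

Orientations are given as [roll, pitch, yaw] about the fixed x, y, z axes, in that order (R = Rz(yaw) Ry(pitch) Rx(roll)).
In Python, from station import r gives the robot as it stands. The module is installed in compiled form; this text tells all that it offers. Calls block until the motion is done:
- r.reach(position, orientation): joint-space move of the TCP to a pose.
- r.servo_line(position, rotation=None, speed=0.15): straight line of the TCP; rotation=None keeps the orientation; speed is the mean speed in m/s.
- r.move_joints(angles): joint-space move.
- r.let_go() and r.grab(squeeze=None): open the fingers fully, or close them until they stop; squeeze is the grip in N (None keeps the last).
- r.wait(seconds).
- r.inverse_kinematics(position, orientation): joint angles nearest the present ones, or None.
- r.sense(): the state.
- r.snapshot(name): name is "scene" or "top" or "wrist"; returns a dict with "frame" (480x640x3 uint8, red, green, blue), "fx", "fy", "cx", "cy" (pixels), "dist_coeffs" ([k1, k2, p1, p2, k3] as OpenCV has them; the pictures are not rectified), "R" (3x3) and "t" (3): a world point X has camera coordinates R X + t. Camera axes: x right, y down, z forward; pixel columns grow to the right and rows downward; lengths in m; the calibration is good to about 2 mm. A picture is of the moment at which its call begins. There is no depth.
A pose or a line that the arm cannot do raises r.IKError and nothing moves.
- r.hand_in(): hands the job in; it is judged then, once.
The state is a dict: "clock": time; "joints": joint angles; "joint_vel": joint speeds; "joint_torque": joint torques, N m; "tcp_pos": TCP position; "orientation": TCP orientation; "contact_force": force on the tool from outside, world axes, zero at the start; "torque": the same for the moment, N m; "opening": finger opening in m; "gripper_force": force on a finger pad.
Only numpy, scipy, OpenCV 4.12 (cv2) and the standard library are available. Lean on these libraries where they do the work, as an engineer would, in place of code of your own. Each camera call takes 0.05 s, during which the arm holds its last target. There are 200 camera calls.

### The job

Set out the potting kit on the layout tray: the oblong dish, the round saucer and the small trowel must each lie wholly inside the outline of its own shape drawn there, the trowel with its blade over the drawn blade. Slide the dish and the saucer across flat on the table top, without lifting or tipping them; the trowel may be picked up. Leave the pots, jar, spray bottle and hand brush where they stand.

Things in the scene. Friction and masses are not known exactly. Their poses are not given: they have to be found in the camera images.
- dish_center (a point): Plain terracotta oblong open dish, 130 mm (its x) by 90 mm (its y), 30 mm high, walls and floor 6 mm thick (inside 118 x 78 mm), about 0.55 kg. The point is its centre, half-way up (15 mm above its underside). It stands on the table and can be slid by fingers put down inside it or against its outside. A half turn makes no difference.
- saucer_center (a point): Plain terracotta round saucer with a low rim, 110 mm across the rim and 106 mm across the foot, 24 mm high, wall and floor 5 mm thick, about 0.45 kg. The point is its centre, 12 mm above its underside. It stands on the table and can be slid by a finger put down inside it or against its outside.
- trowel_center (a point): Small trowel lying flat, 180 mm long, 0.16 kg. The point is half-way along it, on its centre line, 12 mm above its underside. +x points to the blade tip: the square wooden handle (24 mm wide, 24 mm high) runs from x = -90 to 0 mm, the flat steel blade (44 mm wide, 26 mm at the tip, 5 mm thick, lying on the table) from 4 to 90 mm. +z is up.
- trowel_tip (a point): Tip of the trowel's blade, 90 mm in +x from trowel_center, 2.5 mm above its underside.
- tray: Layout tray: a thin pale sheet, 216 mm (x) by 380 mm (y), flush with the table top: things slide on without a step. Origin: its centre at table height. A fixed dark lip, 14 mm high, stands along its left (+y) edge only, 190 mm from the centre; the other borders are flush. The outlines are drawn on it side by side along its y, 120 mm apart, in any order, each turned with the tray.
- mark_dish: Drawn dark rectangle for the dish, 8 mm larger than the dish all round (146 mm along its x, 106 mm along its y). Origin: its centre at table height. It is only drawn: nothing stands up.
- mark_saucer: Drawn dark circle for the saucer, 126 mm across (8 mm larger all round). Origin: its centre at table height.
- mark_trowel: Drawn trowel silhouette, 8 mm larger than the trowel all round. Origin: the place for the trowel's middle, at table height; +x points to where the blade tip belongs.
- mark_trowel_tip (a point): Where the tip of the trowel's blade belongs, at table height.
- small_pot: Bystander: small terracotta pot, 64 mm across, 55 mm high. Origin: centre of its underside.
- jar: Bystander: glass jar with a steel cap, 44 mm across, 60 mm high. Origin: centre of its underside.
- stack0: Bystander: stack of three white ceramic pots, 100 mm across, 127 mm high, behind the tray. Origin: centre of its underside.
- stack1: Bystander: stack of two white ceramic pots, 100 mm across, 101 mm high. Origin: centre of its underside.
- stack2: Bystander: single white ceramic pot, 100 mm across, 75 mm high. Origin: centre of its underside.
- spray: Bystander: clear spray bottle with a white head, 72 mm across, 196 mm high. Origin: centre of its underside.
- brush: Bystander: hand brush, about 220 mm long, lying on the table at the left, clear of the tray.
There are look-alikes about, which are no part of the job. What is shaped like the part that bears saucer_center but white is not meant.

How it is judged:
By the outcome, as a careful person would: the job done as asked, in the order asked, and still so for the second after the job is handed in, with the robot touching nothing.
It also fails if it takes over 72 s, if anything falls off the work surface, if the arm or the gripper's body presses on something with over 40 N, if the wrist force passes 120 N, or if a joint passes its speed limit or range.

## Working session

There is one attempt and no reset: what is moved stays moved. The work goes in short steps, each a Python script; the robot and the scene stay as the last script left them, time stands still between calls to the robot, and variables do not carry over. Pictures are saved under pics/ and viewed, at most 10 in all, crops included, and the job is handed in when it is done.

```bash
mkdir -p pics; python3 - <<'E'
from station import r
import cv2
for n in ("top","scene"):
    s=r.snapshot(n); cv2.imwrite(f"pics/{n}0.png",s["frame"][:,:,::-1])
    print(n,s["fx"],s["dist_coeffs"],(-s["R"].T@s["t"]))
print(r.sense()["clock"])
E
```

```text
top 482.568016928644 [-0.03833102  0.          0.          0.          0.        ] [ 0.30876323 -0.02050517  1.30578927]
scene 584.0142251508412 [0.00939077 0.         0.         0.         0.        ] [ 1.34917751 -0.73571486  0.9131306 ]
0.1
```

View pics/top0.png

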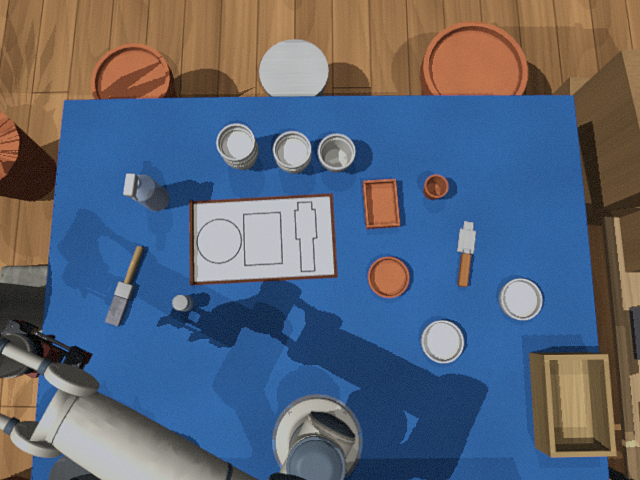

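View pics/scene0.png

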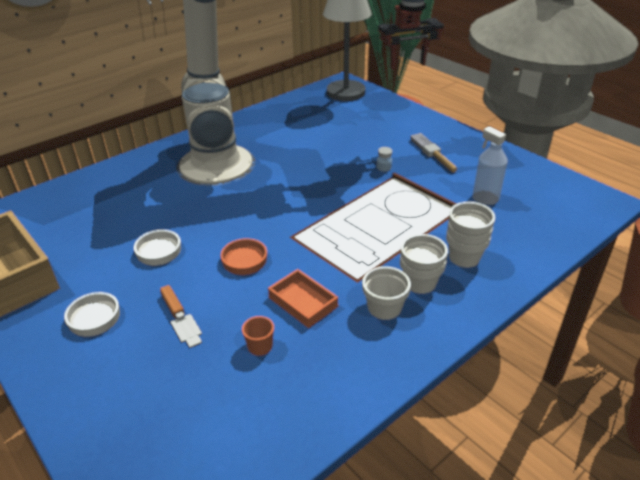

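The top view shows the saucer, dish and trowel marks at (219,241), (263,239) and (306,237), with the trowel tip pointing up. The lip is on the left at (191,242).

Candidates for each part:
- **Saucer:** terracotta at (389,277). The white ones at (443,341) and (521,299) are look-alikes, and the big terracotta ones are on the floor. I choose (389,277).
- **Dish:** (381,203). The wooden box at (572,405) is not it.
- **Trowel:** (466,253), blade up. The brush at (126,285) is not it.

```bash
cat > h.py <<'E'
import cv2, numpy as np
from station import r
def cast(s,px,z):
    K=np.array([[s["fx"],0,s["cx"]],[0,s["fy"],s["cy"]],[0,0,1.]])
    n=cv2.undistortPoints(np.array(px,float).reshape(-1,1,2),K,np.array(s["dist_coeffs"],float))[:,0]
    d=np.c_[n,np.ones(len(n))]@np.array(s["R"]); c=-np.array(s["R"]).T@np.array(s["t"])
    return (c+d*((z-c[2])/d[:,2])[:,None])[:,:2]
def masks(s):
    hsv=cv2.cvtColor(s["frame"],cv2.COLOR_RGB2HSV); H,S,V=cv2.split(hsv)
    return ((H<18)&(S>110)&(V>60)).astype(np.uint8),((S<70)&(V>120)).astype(np.uint8),V
def blobs(m,amin=150):
    cs,_=cv2.findContours(m,cv2.RETR_EXTERNAL,cv2.CHAIN_APPROX_NONE)
    return [c[:,0].astype(float) for c in cs if cv2.contourArea(c)>amin]
def rect(P):
    """centre mm, sides mm (long, short), yaw deg of long side in (0,180]"""
    (c,(w,h),a)=cv2.minAreaRect((P*1000).astype(np.float32))
    if h>w: w,h,a=h,w,a+90
    return np.round(c,1),round(w,1),round(h,1),round(a%180,1)
def at(blist,px): # blob whose hull holds px
    return [b for b in blist if cv2.pointPolygonTest(cv2.convexHull(b.astype(np.float32)),px,False)>=0]
E
python3 - <<'E'
from h import *
s=r.snapshot("top"); o,w,V=masks(s)
B=blobs(o)
for n,px,z in(("dish",(381,203),.015),("saucer",(389,277),.012),("handle",(464,270),.012)):
    for b in at(B,px): print(n,rect(cast(s,b,z)), cv2.minEnclosingCircle((cast(s,b,z)*1000).astype(np.float32)))
W=blobs(w)
for b in at(W,(466,240)): P=cast(s,b,.0025); print("blade",rect(P))
for b in at(W,(240,205)): print("white",rect(cast(s,b,0)))
# marks: dark lines inside the tray
roi=np.zeros_like(o); t=max(at(W,(240,205)),key=len)
cv2.fillPoly(roi,[t.astype(np.int32)],1); roi=cv2.erode(roi,np.ones((5,5)))
holes=(1-w)&roi
for b in blobs(holes,300): P=cast(s,b,0); print("mark",b.mean(0).round(),rect(P), np.round(cv2.minEnclosingCircle((P*1000).astype(np.float32))[1],1))
f=s["frame"][170:320,340:500,::-1]; cv2.imwrite("pics/c1.png",cv2.resize(f,None,fx=4,fy=4,interpolation=cv2.INTER_CUBIC))
E
```

```text
dish (array([ 622.7, -176.4]), 133.4, 92.1, 3.5) ((622.37255859375, -176.02737426757812), 77.90835571289062)
saucer (array([ 422. , -191.2]), 107.5, 104.6, 89.7) ((421.5004577636719, -191.69190979003906), 54.674556732177734)
handle (array([ 439.2, -395.5]), 88.5, 25.0, 170.6) ((439.43670654296875, -395.865966796875), 44.59915542602539)
blade (array([ 529.6, -410.7]), 88.8, 45.8, 170.0)
white (array([529.4, 149. ]), 381.4, 220.1, 92.8)
```

View pics/c1.png

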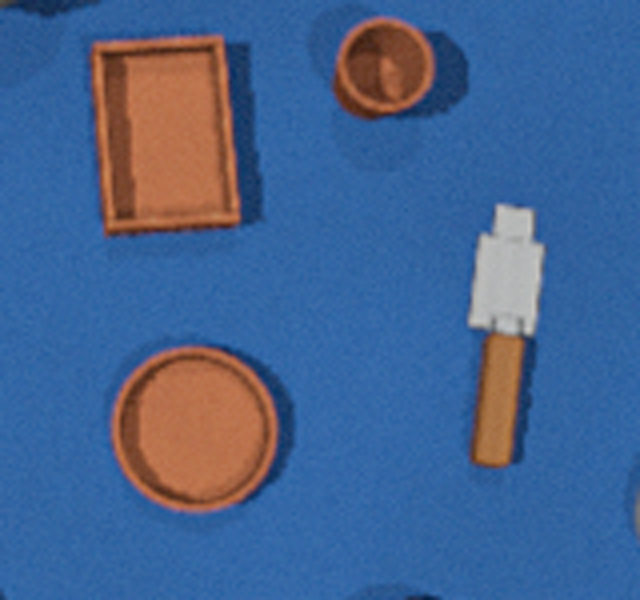

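The crop shows the terracotta dish (165,135), the saucer (195,430) and the trowel with blade up (508,340). All measured sizes match the description. Next I measure the drawn marks.

```bash
python3 - <<'E'
from h import *
s=r.snapshot("top"); o,w,V=masks(s)
t=max(at(blobs(w),(240,205)),key=len)
roi=np.zeros_like(o); cv2.fillPoly(roi,[cv2.convexHull(t.astype(np.int32))],1); roi=cv2.erode(roi,np.ones((9,9)))
g=cv2.cvtColor(s["frame"],cv2.COLOR_RGB2GRAY)
bh=cv2.morphologyEx(g,cv2.MORPH_BLACKHAT,np.ones((7,7)))
m=((bh>35)&(roi>0)).astype(np.uint8); m=cv2.morphologyEx(m,cv2.MORPH_CLOSE,np.ones((3,3)))
for b in blobs(m,100): 
    P=cast(s,b,0); (cx,cy),R=cv2.minEnclosingCircle((P*1000).astype(np.float32)); print(b.mean(0).round(),rect(P),round(cx,1),round(cy,1),round(R,1))
T=np.array([529.4,149.]);a=np.radians(2.8)
for k in(120,0,-120): print(k,T+k*np.array([-np.sin(a),np.cos(a)]))
print(r.inverse_kinematics([.42,-.247,.3],[180,0,0]),r.inverse_kinematics([.42,-.247,.3],[180,0,180]))
E
```

```text
[239. 240.] (array([527.1, 211.9]), 231.9, 147.0, 92.8) 526.8 203.0 126.9
[306. 236.] (array([536. ,  29.6]), 196.9, 61.3, 3.0) 535.6 28.2 99.2
120 [523.53802762 268.85673648]
0 [529.4 149. ]
-120 [535.26197238  29.14326352]
[-3.44609282e+01 -1.21138401e+01  9.77536765e+01 -2.54444375e-14
  9.43601637e+01  5.55390718e+01] [ -34.46092819  -12.11384013   97.75367647    0.           94.36016366
 -124.46092819]
```

```bash
cat >> h.py <<'E'
def v(yaw,x,y):
    a=np.radians(yaw); return np.array([np.cos(a)*x-np.sin(a)*y,np.sin(a)*x+np.cos(a)*y])
def say(n):
    q=r.sense(); print(n,round(q["clock"],1),np.round(q["tcp_pos"],4),"F",np.round(q["contact_force"],1),"open",round(q["opening"],4),flush=True)
def slide(c,yaw,off,c2,yaw2,z,sq,speed=.13):
    """pinch the wall at offset off (part frame, m) and slide part from c to c2"""
    p=np.r_[np.array(c)+v(yaw,*off),z]; e=np.r_[np.array(c2)+v(yaw2,*off),z]
    up=np.array([0,0,.09])
    r.reach(list(p+up),[180,0,yaw]); r.servo_line(list(p),speed=.1); say("down")
    r.grab(sq); say("pinched")
    r.servo_line(list(e),[180,0,yaw2],speed=speed); say("slid")
    r.let_go(); say("open"); r.servo_line(list(e+up),speed=.2)
E
python3 - <<'E'
from h import *
r.reach([.422,-.243,.36],[180,0,0]); say("over")
slide([.422,-.1912],0,(0,-.0515),[.5235,.2689],0,.194,15)
E
```

```text
over 3.1 [ 0.4223 -0.2425  0.3601] F [-0.1  0.3 -1.1] open 0.0878
down 4.5 [ 0.4223 -0.2429  0.1949] F [-0.2  0.1  0.4] open 0.0878
pinched 5.8 [ 0.4219 -0.2427  0.1939] F [-1.6  0.4  1. ] open 0.0069
slid 9.5 [0.5235 0.2173 0.194 ] F [ 0.1 -0.3 -0.7] open 0.007
open 10.8 [0.5235 0.2174 0.194 ] F [-0.   0.4  0.9] open 0.0877
```

```bash
python3 - <<'E'
from h import *
slide([.6227,-.1764],3.5,(-.025,-.042),[.5294,.149],2.8,.194,30,.11)
r.reach([.44,-.385,.33],[180,0,-9.7]); say("away")
s=r.snapshot("top"); o,w,V=masks(s); B=blobs(o)
for b in B:
  for z in(.015,.012): print(b.mean(0).round(),rect(cast(s,b,z)),np.round(cv2.minEnclosingCircle((cast(s,b,z)*1000).astype(np.float32))[0],1)) if 100<b[:,1].mean()<330 else 0
cv2.imwrite("pics/t2.png",cv2.resize(s["frame"][150:330,160:360,::-1],None,fx=4,fy=4)[:600])
E
```

```text
down 14.1 [ 0.6006 -0.22    0.195 ] F [-0.  -0.3 -0.3] open 0.088
pinched 15.3 [ 0.6003 -0.2198  0.194 ] F [ 0.   0.  -0.3] open 0.0057
slid 18.6 [0.5065 0.1057 0.194 ] F [ 0.7 -1.1 -1.9] open 0.006
open 19.9 [0.5065 0.1058 0.194 ] F [-0.6  0.8  0. ] open 0.0878
away 22.3 [ 0.4406 -0.3842  0.3298] F [0.4 0.1 0. ] open 0.0873
[218. 239.] (array([526. , 268.8]), 107.2, 107.2, 45.8) [526.  270.6]
[218. 239.] (array([526.5, 269.5]), 107.5, 107.4, 45.8) [526.5 271.3]
[261. 237.] (array([530.7, 151.3]), 132.5, 92.7, 1.3) [530.7 149.2]
[261. 237.] (array([531.3, 151.7]), 132.8, 92.9, 1.3) [531.3 149.6]
[631. 237.] (array([ 518.6, -856.9]), 175.2, 59.2, 177.7) [ 517.1 -857.4]
[631. 237.] (array([ 519.1, -858.8]), 175.6, 59.4, 177.7) [ 517.6 -859.4]
[280. 238.] (array([527.2, 140. ]), 375.9, 229.2, 92.9) [526.9 140.6]
[280. 238.] (array([527.7, 140.4]), 376.8, 229.7, 92.9) [527.4 141. ]
[ 25. 229.] (array([559. , 809.1]), 214.3, 155.2, 6.4) [560.8 809.3]
[ 25. 229.] (array([559.5, 811. ]), 214.8, 155.5, 6.4) [561.4 811.2]
[435. 187.] (array([ 669. , -328.7]), 66.4, 63.6, 177.6) [ 666.9 -328. ]
[435. 187.] (array([ 669.8, -329.4]), 66.5, 63.7, 177.6) [ 667.8 -328.7]
```

View pics/t2.png

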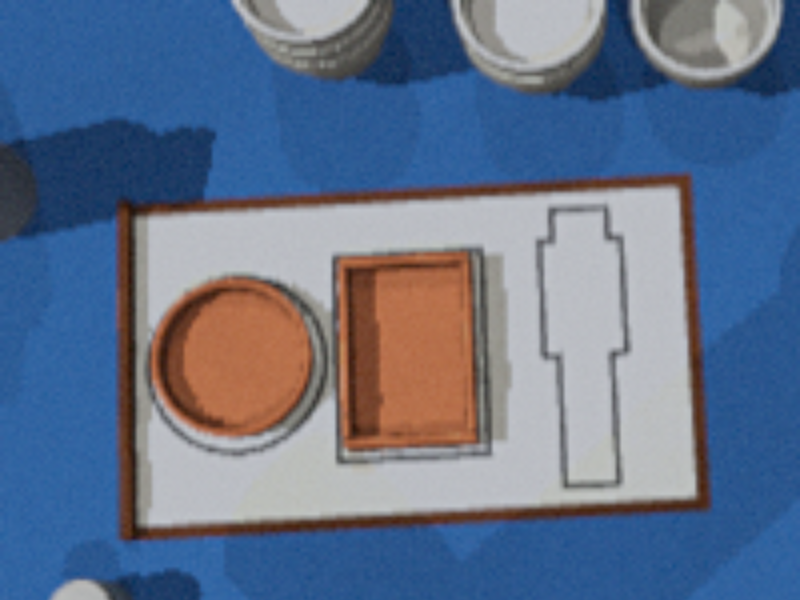

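The saucer and dish lie inside their outlines, at crop (238,357) and (408,350). The rims look shifted up and left because of parallax. Next is the trowel.

```bash
python3 - <<'E'
from h import *
c=np.array([.4835,-.4031]); off=(-.028,0); z=.1875
p=np.r_[c+v(-9.7,*off),z]; e=np.r_[np.array([.5355,.0293])+v(2.9,*off),z]; up=np.array([0,0,.06])
r.reach(list(p+up),[180,0,-9.7]); r.servo_line(list(p),speed=.08); say("down")
r.grab(35); say("grip")
r.servo_line(list(p+up),speed=.1); say("up")
r.servo_line(list(e+up),[180,0,2.9],speed=.15)
r.servo_line(list(e+[0,0,.001]),speed=.06); say("placed")
r.let_go(); r.servo_line(list(e+up),speed=.1); say("off")
r.reach([.42,-.2,.42],[180,0,0]); say("away")
s=r.snapshot("top"); o,w,V=masks(s)
ms=((262.4,238.4),(219.2,240.9)); print("marks dish,saucer",cast(s,ms,0)*1000)
cv2.imwrite("pics/t3.png",cv2.resize(s["frame"][180:300,180:340,::-1],None,fx=5,fy=5,interpolation=cv2.INTER_CUBIC)[:600])
E
```

```text
down 23.7 [ 0.4561 -0.3985  0.188 ] F [0.6 0.1 0.4] open 0.0874
grip 24.7 [ 0.4559 -0.3984  0.1875] F [-0.2  0.6  0.8] open 0.0239
up 25.4 [ 0.4558 -0.3983  0.2469] F [ 0.2 -0.5 -1.6] open 0.0239
placed 29.6 [0.5077 0.0279 0.1891] F [ 0.3  0.1 -1.4] open 0.0238
off 31.4 [0.5074 0.0279 0.247 ] F [ 0.5 -0.6 -0.4] open 0.0878
away 32.5 [ 0.4204 -0.1996  0.4187] F [-0.  -0.1 -0.4] open 0.0878
marks dish,saucer [[529.05066071 149.24878667]
 [522.71920892 268.57846283]]
```

View pics/t3.png

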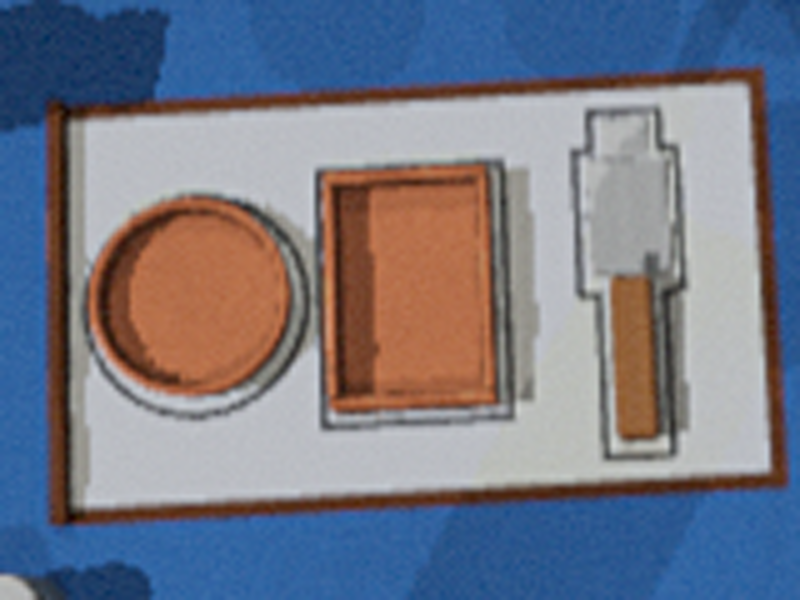

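The trowel lies inside its outline, blade over the drawn blade, at crop (630,275). The saucer seems about 3–4 mm high in x, so I check it from near.

```bash
python3 - <<'E'
from h import *
r.reach([.46,.2,.46],[180,0,0]); r.wait(.3)
s=r.snapshot("wrist"); say("w"); print(-s["R"].T@s["t"],s["fx"])
o,w,V=masks(s)
for b in blobs(o,2000):
  P=cast(s,b,.012)*1000; print(b.mean(0).round(),len(b),rect(P/1000),np.round(cv2.minEnclosingCircle(P.astype(np.float32)),1) if 0 else cv2.minEnclosingCircle(P.astype(np.float32)))
cv2.imwrite("pics/w1.png",s["frame"][:,:,::-1])
E
```

```text
w 34.4 [0.4602 0.1995 0.46  ] F [-0.8  0.1 -1. ] open 0.0878
[0.52761906 0.19913129 0.43934018] 354.0044128170806
[254. 151.] 272 (array([524. , 270.6]), 111.7, 110.5, 86.1) ((523.7740478515625, 270.75958251953125), 56.612693786621094)
[360. 147.] 387 (array([527. , 146.5]), 135.5, 93.3, 2.8) ((527.154541015625, 146.15940856933594), 81.03911590576172)
[392.  57.] 823 (array([594.3, 144.5]), 369.2, 99.4, 92.0) ((592.7662963867188, 143.95217895507812), 189.86581420898438)
```

View pics/w1.png

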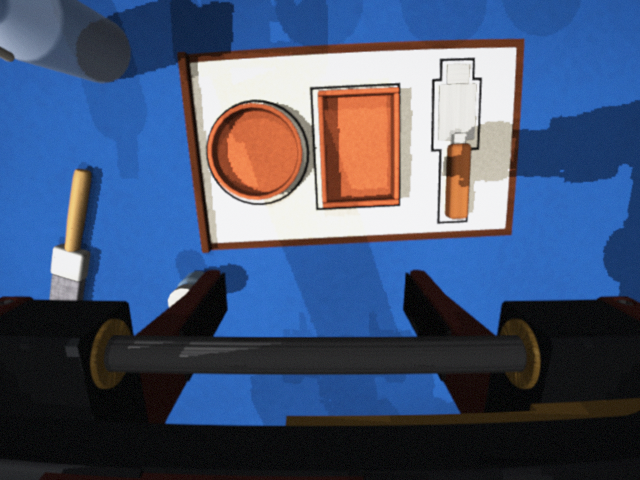

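```bash
python3 - <<'E'
from h import *
s=r.snapshot("wrist"); o,w,V=masks(s)
t=max(at(blobs(w,5000),(420,70)),key=len); R=rect(cast(s,t,0)); print("tray",R)
a=R[3]-90
for k in(.12,0,-.12): print((R[0]/1000+v(a,0,k)).round(4))
print("circle, dish mark by eye",cast(s,[(257.5,152),(357.5,147)],0).round(4))
# circle line points: darkest along rays from the centre, on sunlit lower side and left
g=s["frame"].min(axis=2).astype(int); bgr=s["frame"].astype(int)
dark=((bgr.max(2)<75)).astype(np.uint8); dark[:, :200]=0; dark[225:]=0;dark[:70]=0
ys,xs=np.nonzero(dark); P=cast(s,np.c_[xs,ys],0); d=np.linalg.norm(P-[.523,.2688],axis=1); k=abs(d-.063)<.008
Q=P[k&(P[:,1]>.2)]; A=np.c_[2*Q,np.ones(len(Q))]; x=np.linalg.lstsq(A,(Q**2).sum(1),rcond=None)[0]
print("circle fit",x[:2].round(4),np.sqrt(x[2]+x[:2]@x[:2]).round(4),len(Q))
E
```

```text
tray (array([528.2, 148.5]), 381.7, 218.3, 92.8)
[0.5223 0.2684]
[0.5282 0.1485]
[0.5341 0.0286]
circle, dish mark by eye [[0.524  0.2686]
 [0.5297 0.1477]]
circle fit [0.5228 0.2661] 0.0601 371
```

The near view agrees. The saucer (256,151) is within 3 mm of its mark and the dish (360,147) within 2.5 mm with matching yaw. The trowel (458,140) is centred, and the margin all round is 8 mm.

```bash
python3 -c "
from station import r
print(r.hand_in())"
```

```text
the job is handed in; nothing more can be done
None
```

I've handed the job in: my last camera check had the dish and saucer within 3 mm of their mark centres (8 mm allowed) and the trowel about centred, blade over the drawn blade, at about 35 s on the clock; I wasn't shown a verdict.

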